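Wind the light viewer's lamp timer and hold the slide tray flush on its sloped window

ROBOT

A 7-joint arm with a two-finger parallel gripper is mounted at the origin on the work surface. World frame = base frame: x ahead of the robot, y to its left, z up, the work surface at z = 0. Lengths are in mm, angles in rad, forces in N, time in s.
With the tool pointing down it reaches from about 350 to 900 mm from the base axis. Payload 7.2 kg.
Tool frame: the origin (TCP) lies midway between the tips of the shut fingers; the grasp point (between the pads) lies manip.tcp_to_grasp behind it (manip.tcp_to_grasp is the distance from the TCP to the grasp point, in mm); z points along the fingers, y is the direction in which the jaws open and shut (so a half turn about z gives the same grasp; the last joint's range is limited). The gripper opens to 85 mm and grips with 20 to 120 N. Pads are 22 mm wide; open, the fingers measure 114 mm over their backs; the gripper's body (76 mm by 85 mm) begins 54 mm behind the grasp point. The pads swing forward as they close: fully open they stand 13 mm farther back than shut.
Start: joints at [-1.355, 0.411, -0.013, 1.596, 0.006, 1.134, -0.082], TCP at [175.013, 599.999, 231.297] pointing down, gripper open.
Joint ranges: [-2.95, 2.95], [-0.29, 1.99], [-1.47, 1.44], [0.14, 2.54], [-1.03, 4.17], [0.13, 1.85], [-2.86, 2.86]. Speed limits (rad/s): [2.39, 2.39, 3.01, 3.01, 3.14, 3.14, 3.14].

INTERFACE

Orientations are given as a unit quaternion [w, x, y, z].
In Python, from bench import manip, optics, workorder gives the robot as it stands.
- The arm moves only by the tool servo_tool, never from a script. Its argument "moves" is a list of rows, each a list of 7 numbers: the shift along the world's x, y, z normalised to -1 to 1, where 1 is 600 mm, then the turn, a rotation vector about the world's x, y, z normalised to -1 to 1, where 1 is 180 degrees, then the closure, from -1 (fully open) to 1 (shut). A call has 1 to 20 rows; each row is the pose to reach, as a shift and turn from the pose commanded when the call began, turning the shorter way round; what a row does not reach only later rows make up. A row lasts 1/8 s, in which the tool goes at most 62.5 mm and 10.7 degrees, less where a joint would pass 70% of its speed; a pose out of reach is approached as far as the arm can. A call with a number of a shift or a turn outside -1 to 1 is refused whole. A call with a gripper value outside its range is refused whole. The fingers move at their own pace and stop on an object; "grip_force" is the grip in N (left out, the last holds). Time passes only in rows, so rows that repeat a pose let the fingers close. It gives the time, the measured TCP pose, the force and the opening at its end, in the units of the state.
- manip.sense(): the state, without advancing time (a new reading comes with each control period).
- optics.read_camera(name): name is "side" or "top"; returns the picture (400x640x3 uint8, red, green, blue); there is no depth.
- optics.camera_info(name): a dict with "vertical_fov" (degrees; the focal length in pixels is half the picture's height over the tangent of half this angle, whatever the lens; pixels are square), "cx", "cy" (the principal point, pixels), "dist_coeffs" ([k1, k2, p1, p2, k3] as OpenCV has them; the pictures are not rectified), "world_to_cam" (4x4, takes a point from world to camera coordinates). Camera axes: x right, y down, z forward; pixel columns grow to the right and rows downward; lengths in mm; the calibration is good to about 2 mm. A picture is of the moment at which its call begins. camera_info takes no time and is no camera call.
- workorder.hand_in(): hands the job in, once; it reports no verdict.
The state is a dict: "clock": time; "joint_positions": joint angles; "qd": joint speeds; "joint_efforts": joint torques, N m; "tool_pos": TCP position; "tool_rot": TCP orientation; "force": force on the tool from outside, world axes, zero at the start; "wrist_torque": the same for the moment, N m; "width": opening from 0.0 (shut) to 1.0 (fully open).
Only numpy, scipy, OpenCV 4.12 (cv2) and the standard library are available. Lean on these libraries where they do the work, as an engineer would, in place of code of your own. Each camera call takes 0.05 s, during which the arm holds its last target.

TASK

Get the sample slides ready to be photographed on the light viewer: wind its spring timer clockwise all the way to its stop so that the lamp stays on, then pick up the slide tray, tilt it to the slope of the light panel and lay its underside flush against the window, centred and square with the slides running up the slope. There is no ledge to rest it on, so finish while still gripping the tray, pressing it lightly and steadily against the panel (never hard: the slides are glass), and leave the other things on the bench where they are.

Things in the scene. Friction and masses are not known exactly. Their poses are not given: they have to be found in the camera images.
- viewer: The light viewer, fixed to the bench: a grey housing 240 (x) by 310 (y) mm, 45 mm high, on the left of the bench. Origin on the bench, 10 mm towards +y from the middle of the housing's underside; x points away from the operator (the panel rises that way), y to its left, z up. The tilting light panel is on its left; on its right front, on a pod 66 mm high (110 by 100 mm, centred under the knob), is the timer knob.
- light_panel (a joint): Slope of the light panel in rad: 0 is level, it grows as the far edge rises; it differs each time (0.24 to 0.5) and is clamped: the panel does not move when it is pressed.
- window (a point): Centre of the pale lit window (100 mm up the slope by 66 mm across, in a thin black seal) on the face of the dark steel light panel, a slab 170 mm up the slope by 160 mm across and 22 mm thick, hinged along its near edge. x points up the slope, y across to the left, z straight out of the face. The face is smooth and flat, nothing stands up from it.
- timer (a joint): Winding of the spring timer in rad, growing clockwise as seen from above; it starts part-wound (2.0 to 2.7) and its stop is at 4.71. The spring resists lightly (below 0.12 N m); the knob stays where it is left.
- timer_grip (a point): Middle of the timer's bar grip, on its upright axis: a black bar 44 mm long (its own x), 12 mm thick (its own y) and 26 mm tall (13 mm above and below this point), on a round skirt 42 mm across and 7 mm high. The bar turns with the joint.
- tray_centre (a point): Centre of the slide tray, half-way up (11 mm above its underside): a loose grey plastic tray 84 mm long (x), 57 mm wide (y), with a 4 mm floor and two 3 mm side walls 22 mm high along its length, so it can be gripped across its width from above; two glass slides are fixed in it lengthwise. 70 g or so. z points up out of the tray; it starts flat on the bench, and it may go on the window either end up.
- tube_rack: Bystander: white tube rack 85 by 160 by 45 mm, origin at its underside centre.
- tip_box: Bystander: white pipette tip box 118 by 80 by 62 mm, origin at its underside centre.
- beaker: Bystander: glass beaker 68 mm wide, 90 mm high, origin at its underside centre.
- comb: Bystander: flat black gel comb 100 mm (y) by 27 by 5 mm, origin at its underside.
- marker: Bystander: marker pen 127 mm long (x) and 14 mm thick, lying down.
- casting_frame: Bystander: purple gel casting frame 200 (x) by 170 (y) by 35 mm, origin at its underside centre.
Things that resemble listed ones, but are neither listed nor needed, are in the scene too. Of the things that look like the part that bears tray_centre, the smallest one is meant.

How it is judged (in metres and radians):
On the way, in this order (a step that is already met when the one before it is completed fails the run):
1. the timer is wound to its stop (value of joint timer above 4.5 rad), for 0.2 s.
2. the tray is lifted clear of the bench in the fingers (height (world z) of tray_centre above 0.04 m and contact force between the fingers and tray above 1 N), for 0.2 s.
At the end, for the whole second after the job is handed in: Timer within 0.2 rad of its stop; the gripped tray still and flush on the panel: parallel within 0.04 rad, gap under 2.5 mm, centred on the window within 15 mm up the slope and 12 mm across, lengthwise up the slope within 0.14 rad, pressed on the panel with 1 to 25 N (value of joint timer above 4.5 rad and angle between the z axis of tray_centre and the z axis of window, either way round below 0.04 rad and angle between the x axis of tray_centre and the x axis of window, either way round below 0.14 rad and z of tray_centre in the frame of window between 0.008 and 0.0135 m and x of tray_centre in the frame of window between -0.015 and 0.015 m and y of tray_centre in the frame of window between -0.012 and 0.012 m and contact force between tray and light_panel between 1 and 25 N and contact force between the fingers and tray above 5 N and linear speed of tray below 0.02 m/s); the arm keeps its last pose, push and grip.
It fails at once if the tray is pressed hard on the panel (over 60 N) (contact force between tray and light_panel above 60 N).
It fails at once if another thing on the bench is shifted by more than 30 mm (distance of any of tube_rack, tip_box, beaker, comb, marker, casting_frame from where it was at the start of the episode above 0.03 m).
It also fails if it takes over 67 s, if anything falls off the work surface, if the arm or the gripper's body presses on something with over 40 N, if the wrist force passes 120 N, or if a joint passes its speed limit or range.

## Working session

There is one attempt and no reset: what is moved stays moved. The work goes in short steps, Python scripts to look and compute and a tool call to move; the robot and the scene stay as the last step left them, time stands still between calls to the robot, and variables do not carry over. Pictures are saved under pics/ and viewed, and the job is handed in when it is done.

Besides the shell and the picture viewer there is one more tool, called after ">>>" as name(argument=value, ...) on one line, values as JSON. servo_tool: Moves the arm, as the interface text tells. Scaled input: -1 to 1 covers 600 mm each way for a shift and 180 degrees each way for a turn. Its arguments: {"type":"object","properties":{"moves":{"type":"array","items":{"type":"array","items":{"type":"number","minimum":-1,"maximum":1}}},"grip_force":{"type":"number"}},"required":["moves"]}

```bash
ls; mkdir -p pics
python3 - <<'E'
from bench import manip, optics
import cv2
print(manip.sense(), manip.tcp_to_grasp)
for n in ("side","top"):
    im=optics.read_camera(n); cv2.imwrite(f"pics/{n}0.png",im[:,:,::-1]); 
    print(n,optics.camera_info(n))
E
```

```text
pics
{'clock': 0.0, 'joint_positions': array([-1.35519947,  0.41191177, -0.01270122,  1.59704455,  0.0056067 ,
        1.13428299, -0.08217718]), 'qd': array([ 7.73758415e-04,  2.25596185e-04, -7.97669389e-04,  2.35046662e-03,
        1.56189959e-03,  9.74138684e-05,  1.54039791e-04]), 'joint_efforts': array([-2.18751056e-04, -6.00647449e+01,  6.81997463e-01, -2.99416512e+01,
        1.38580948e-02,  1.04459826e-02,  2.74604395e-05]), 'tool_pos': array([174.91211905, 599.51467785, 230.44551651]), 'tool_rot': array([-5.19718762e-05,  1.41402676e-01,  9.89951834e-01, -8.03835885e-04]), 'force': array([ 1.2490912 , -0.69604004,  0.26833369]), 'wrist_torque': array([ 0.02682091,  0.00035529, -0.02043225]), 'width': 1.002415014459145} 18.700000000000003
side {'vertical_fov': 49.435976823291575, 'cx': 318.08154241572043, 'cy': 192.80993166885656, 'dist_coeffs': array([-0.0629723,  0.       ,  0.       ,  0.       ,  0.       ]), 'world_to_cam': array([[ 7.61428378e-01, -6.48160888e-01, -1.06905829e-02,
        -3.87813081e+02],
       [-5.12870266e-01, -5.92245286e-01, -6.21457651e-01,
         3.65613028e+02],
       [ 3.96473096e-01,  4.78678373e-01, -7.83374814e-01,
         1.39871745e+03],
       [ 0.00000000e+00,  0.00000000e+00,  0.00000000e+00,
         1.00000000e+00]])}
top {'vertical_fov': 43.3821483109635, 'cx': 323.11133010797306, 'cy': 203.32881863692091, 'dist_coeffs': array([-0.14115117,  0.        ,  0.        ,  0.        ,  0.        ]), 'world_to_cam': array([[ 2.75014164e-02, -9.99602777e-01,  6.16121009e-03,
         4.22714894e+01],
       [-9.77379123e-01, -2.81819484e-02, -2.09608751e-01,
         5.61197927e+02],
       [ 2.09699125e-01, -2.57300554e-04, -9.77765929e-01,
         1.89930405e+03],
       [ 0.00000000e+00,  0.00000000e+00,  0.00000000e+00,
         1.00000000e+00]])}
```

View pics/top0.png

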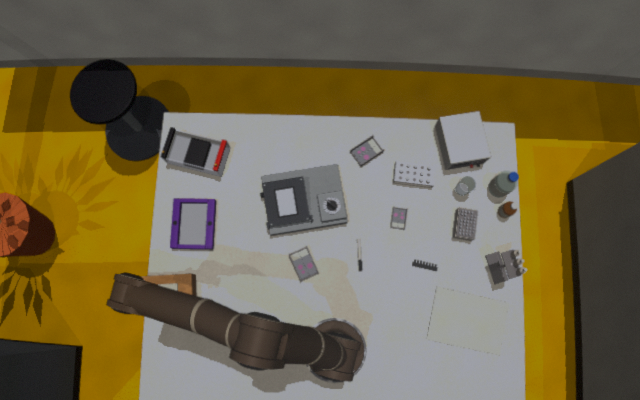

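View pics/side0.png

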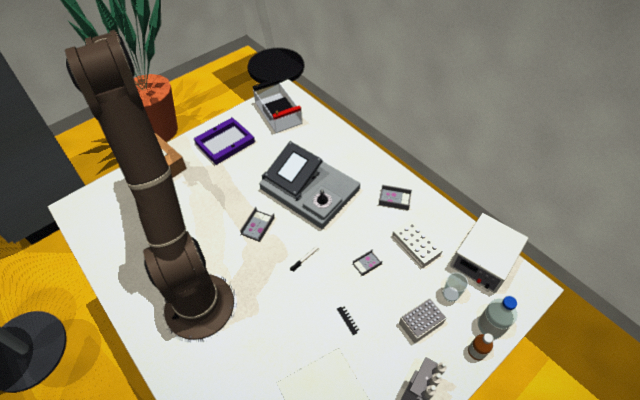

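The top view shows three tray look-alikes, at (367,151), (303,264) and (399,218). The last looks smallest. The viewer is near (305,198), with its knob near (331,206). Next I'll take close crops and measure.

```bash
cat > h.py <<'E'
import numpy as np, cv2
from bench import manip, optics
def cam(n):
    i=optics.camera_info(n); f=200/np.tan(np.radians(i["vertical_fov"]/2))
    K=np.array([[f,0,i["cx"]],[0,f,i["cy"]],[0,0,1]]); return K,i["dist_coeffs"],i["world_to_cam"]
def ray(n,px):
    K,d,T=cam(n); p=cv2.undistortPoints(np.array(px,float).reshape(-1,1,2),K,d).reshape(-1,2)
    R=T[:3,:3]; o=-R.T@T[:3,3]; return o,np.c_[p,np.ones(len(p))]@R
def onz(n,px,z):
    o,d=ray(n,px); return o+d*((z-o[2])/d[:,2])[:,None]
def proj(n,P):
    K,d,T=cam(n); return cv2.projectPoints(np.array(P,float).reshape(-1,3),cv2.Rodrigues(T[:3,:3])[0],T[:3,3],K,d)[0].reshape(-1,2)
def tri(pa,pb):
    A=[];b=[]
    for n,p in (("top",pa),("side",pb)):
        o,d=ray(n,[p]); d=d[0]/np.linalg.norm(d); M=np.eye(3)-np.outer(d,d); A.append(M);b.append(M@o)
    x,r,_,_=np.linalg.lstsq(np.vstack(A),np.hstack(b),rcond=None); return x,np.sqrt(r)
def crop(im,x0,y0,w,h,s,name):
    cv2.imwrite(name,cv2.resize(im[y0:y0+h,x0:x0+w,::-1],None,fx=s,fy=s,interpolation=cv2.INTER_CUBIC))
E
python3 - <<'E'
from h import *
t=cv2.imread("pics/top0.png")[:,:,::-1];s=cv2.imread("pics/side0.png")[:,:,::-1]
crop(t,255,155,100,75,8,"pics/tv.png");crop(s,255,135,110,82,7,"pics/sv.png")
a=[cv2.resize(t[y-24:y+24,x-24:x+24,::-1],None,fx=8,fy=8,interpolation=cv2.INTER_CUBIC) for x,y in((367,151),(303,264))]
cv2.imwrite("pics/trays.png",np.hstack(a))
crop(t,380,200,40,36,14,"pics/tt.png");crop(s,345,240,48,42,14,"pics/st.png")
for p in((367,151),(303,264),(399,218),(331,206),(287,203),(360,255),(425,265)): print(p,onz("top",[p],10)[0].round())
E
```

```text
(367, 151) [ 795. -116.   10.]
(303, 264) [326. 130.  10.]
(399, 218) [ 519. -246.   10.]
(331, 206) [560.  26.  10.]
(287, 203) [568. 202.  10.]
(360, 255) [367. -92.  10.]
(425, 265) [ 334. -349.   10.]
```

View pics/tv.png

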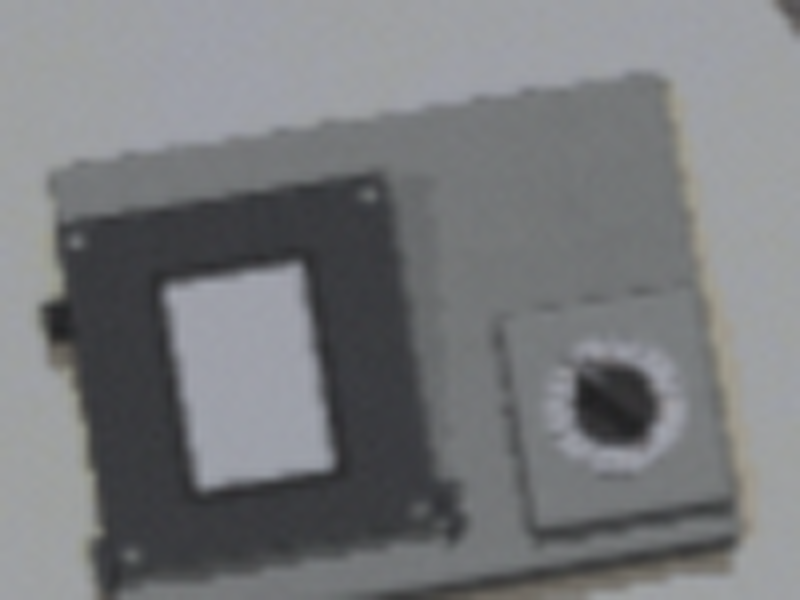

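View pics/sv.png

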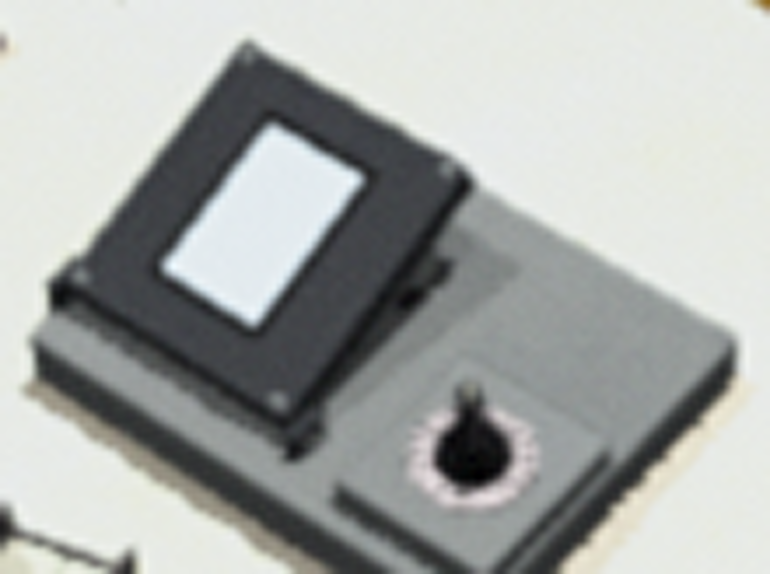

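View pics/trays.png

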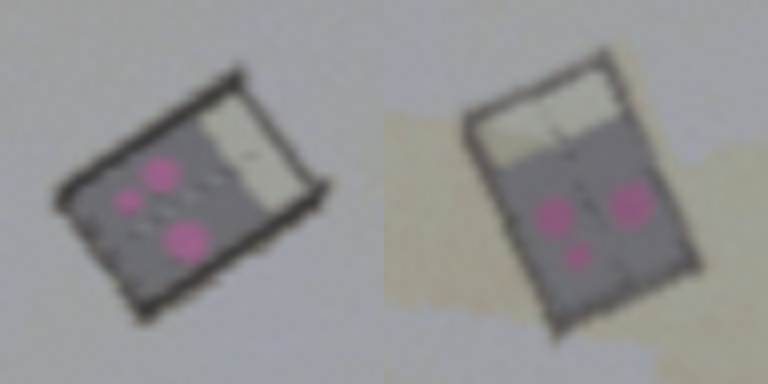

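View pics/tt.png

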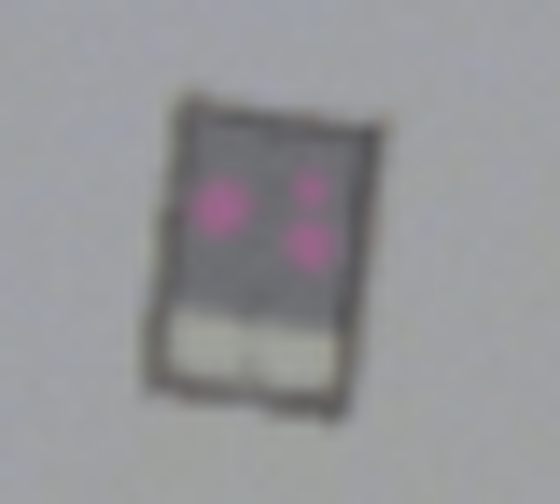

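View pics/st.png

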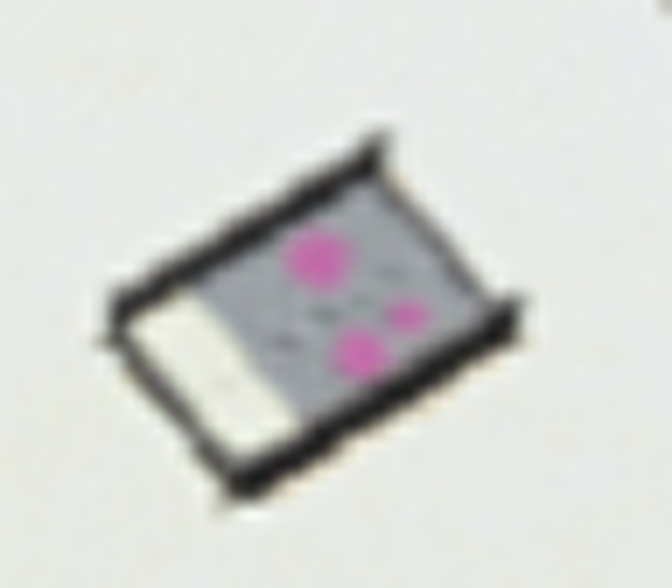

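```bash
cat >> h.py <<'E'
def quad(gray,c,w=2.5,sgn=None):
    c=np.array(c,float); L=[]
    for i in range(4):
        a,b=c[i],c[(i+1)%4]; u=(b-a)/np.linalg.norm(b-a); n=np.array([-u[1],u[0]]); P=[]
        for t in np.linspace(.15,.85,25):
            s=np.arange(-w,w+.01,.1); q=a+(b-a)*t+s[:,None]*n
            v=cv2.remap(gray.astype(np.float32),q[:,0].astype(np.float32)[None],q[:,1].astype(np.float32)[None],cv2.INTER_LINEAR)[0]
            g=np.abs(np.gradient(v)); g=np.where(g>.5*g.max(),g,0); P.append(a+(b-a)*t+n*(s*g).sum()/g.sum())
        vx,vy,x,y=cv2.fitLine(np.array(P,np.float32),cv2.DIST_HUBER,0,.01,.01).ravel(); L.append(np.cross([x,y,1],[x+vx,y+vy,1]))
    r=[np.cross(L[i-1],L[i]) for i in range(4)]; return np.array([p[:2]/p[2] for p in r])
def up(c,x0,y0,s): return np.array([x0,y0])+(np.array(c,float)+.5)/s-.5
E
cat > fitw.py <<'E'
from h import *
from scipy.optimize import least_squares
from scipy.spatial.transform import Rotation as Ro
t=cv2.imread("pics/top0.png",0);s=cv2.imread("pics/side0.png",0)
# order: far-left, far-right, near-right, near-left
qt=quad(t,up([(162,283),(305,262),(338,468),(197,492)],255,155,8))
qs=quad(s,up([(270,122),(365,180),(253,328),(162,268)],255,135,7))
W=np.array([(50,33,0),(50,-33,0),(-50,-33,0),(-50,33,0)],float)
for i in range(4): print(qt[i].round(2),qs[i].round(2),tri(qt[i],qs[i]))
def pts(p,W): return Ro.from_euler("ZY",[p[3],-p[4]]).apply(W)+p[:3]
def res(p): P=pts(p,W); return np.r_[(proj("top",P)-qt).ravel(),(proj("side",P)-qs).ravel()]
r=least_squares(res,[560,190,90,.1,.35]); p=r.x
print("window",p.round(4),"res",r.fun.round(2))
print("cov",np.sqrt(np.diag(np.linalg.inv(r.jac.T@r.jac)))*.2)
E
python3 fitw.py
```

```text
[275.01 190.09] [293.09 151.84] (array([592.48763035, 242.16230556, 120.17773291]), array([0.54790773]))
[292.26 187.45] [306.76 159.85] (array([605.50358835, 176.89684896, 118.98461926]), array([0.28816256]))
[296.48 213.09] [290.95 181.37] (array([513.71122852, 159.20276103,  81.16577285]), array([0.27066972]))
[279.15 215.8 ] [277.29 172.87] (array([500.61996084, 225.31242524,  82.0300735 ]), array([0.9084718]))
window [5.530066e+02 2.008158e+02 1.008132e+02 1.889000e-01 3.811000e-01] res [ 0.03  0.16 -0.05  0.11 -0.16  0.01  0.14 -0.    0.12  0.15 -0.24 -0.
 -0.07 -0.26  0.41 -0.05]
cov [0.39092009 0.40876417 0.86069174 0.00586841 0.01677495]
```

```bash
cat > ov.py <<'E'
from fitw import *
def overlay(name,x0,y0,w,h,s,polys,out):
    im=cv2.imread(f"pics/{name}0.png"); im=cv2.resize(im[y0:y0+h,x0:x0+w],None,fx=s,fy=s,interpolation=cv2.INTER_CUBIC)
    for P,c in polys:
        q=(proj(name,P)-[x0,y0]+.5)*s-.5; cv2.polylines(im,[q.round().astype(np.int32)],True,c,1)
    cv2.imwrite(out,im)
E
python3 - <<'E'
from ov import *
PN=np.array([(85,80,0),(85,-80,0),(-85,-80,0),(-85,80,0)],float)
pl=[(pts(p,W),(0,0,255)),(pts(p,PN),(0,255,0)),(pts(p,PN-[0,0,22]),(255,0,0))]
overlay("top",255,155,100,75,8,pl,"pics/ov_t.png");overlay("side",255,135,110,82,7,pl,"pics/ov_s.png")
E
```

```text
[275.01 190.09] [293.09 151.84] (array([592.48763035, 242.16230556, 120.17773291]), array([0.54790773]))
[292.26 187.45] [306.76 159.85] (array([605.50358835, 176.89684896, 118.98461926]), array([0.28816256]))
[296.48 213.09] [290.95 181.37] (array([513.71122852, 159.20276103,  81.16577285]), array([0.27066972]))
[279.15 215.8 ] [277.29 172.87] (array([500.61996084, 225.31242524,  82.0300735 ]), array([0.9084718]))
window [5.530066e+02 2.008158e+02 1.008132e+02 1.889000e-01 3.811000e-01] res [ 0.03  0.16 -0.05  0.11 -0.16  0.01  0.14 -0.    0.12  0.15 -0.24 -0.
 -0.07 -0.26  0.41 -0.05]
cov [0.39092009 0.40876417 0.86069174 0.00586841 0.01677495]
```

View pics/ov_t.png

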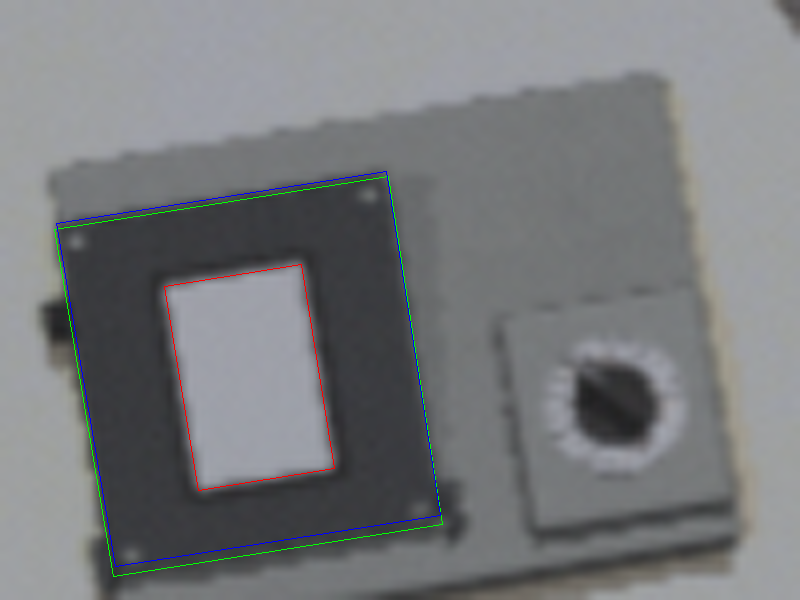

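View pics/ov_s.png

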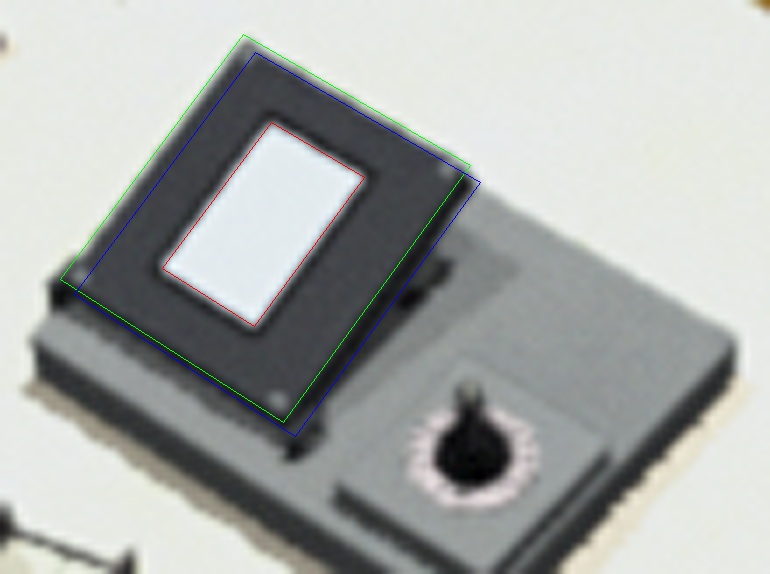

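```bash
cat > fit2.py <<'E'
from ov import *
ct=quad(t,up([(60,222),(383,174),(437,520),(112,572)],255,155,8),2)
cs=quad(s,up([(247,45),(468,178),(285,422),(68,275)],255,135,7),1.5)
for i in range(4): print("panel",ct[i].round(2),cs[i].round(2),[x.round(2) for x in tri(ct[i],cs[i])])
def cen(g,q):
    q=np.array(q); x,y=q.round().astype(int); b=g[y-3:y+4,x-3:x+4].astype(float); w=np.clip(b-np.median(b)-8,0,None)
    Y,X=np.mgrid[y-3:y+4,x-3:x+4]; w*=(np.hypot(X-q[0],Y-q[1])<2); return np.array([(w*X).sum(),(w*Y).sum()])/w.sum()
St=[cen(t,q) for q in up([(77,242),(370,194),(420,510),(133,555)],255,155,8)]
Ss=[cen(s,q) for q in up([(245,58),(446,170),(278,402),(80,275)],255,135,7)]
for a,b in zip(St,Ss): print("screw",a.round(2),b.round(2),[x.round(2) for x in tri(a,b)])
h=onz("top",up([(55,170),(663,75),(738,528)],255,155,8),45); print("housing",h.round(1), "yaw", np.arctan2(*(h[0]-h[1])[[0,1]])*-1, np.linalg.norm(h[0]-h[1]))
E
python3 fit2.py
```

```text
[275.01 190.09] [293.09 151.84] (array([592.48763035, 242.16230556, 120.17773291]), array([0.54790773]))
[292.26 187.45] [306.76 159.85] (array([605.50358835, 176.89684896, 118.98461926]), array([0.28816256]))
[296.48 213.09] [290.95 181.37] (array([513.71122852, 159.20276103,  81.16577285]), array([0.27066972]))
[279.15 215.8 ] [277.29 172.87] (array([500.61996084, 225.31242524,  82.0300735 ]), array([0.9084718]))
window [5.530066e+02 2.008158e+02 1.008132e+02 1.889000e-01 3.811000e-01] res [ 0.03  0.16 -0.05  0.11 -0.16  0.01  0.14 -0.    0.12  0.15 -0.24 -0.
 -0.07 -0.26  0.41 -0.05]
cov [0.39092009 0.40876417 0.86069174 0.00586841 0.01677495]
panel [261.36 182.53] [289.55 140.39] [array([618.55, 295.49, 124.93]), array([1.87])]
panel [302.63 175.79] [321.92 159.14] [array([650.29, 139.62, 122.27]), array([1.69])]
panel [310.2  220.73] [294.77 195.03] [array([487.79, 105.56,  71.86]), array([0.69])]
panel [268.08 227.64] [263.95 174.  ] [array([459.98, 265.22,  69.19]), array([5.8])]
screw [263.97 184.74] [288.64 141.51] [array([606.88, 284.08, 135.33]), array([2.91])]
screw [300.64 178.95] [318.86 157.97] [array([637.19, 145.24, 132.21]), array([1.66])]
screw [307.02 218.32] [294.22 191.7 ] [array([496.13, 118.31,  72.72]), array([0.14])]
screw [270.96 223.98] [266.06 173.7 ] [array([469.34, 255.99,  74.16]), array([0.8])]
housing [[667.7 306.4  45. ]
 [725.5   5.2  45. ]
 [496.8 -36.2  45. ]] yaw 0.18945033202367284 306.6339503089878
```

```bash
cat > fit3.py <<'E'
from fit2 import *
St=np.array(St);Ss=np.array(Ss)
def res3(q):
    P=pts(q[:5],W); cx,cy,a,b=q[5:9]; S=np.array([(cx+a,cy+b,1),(cx+a,cy-b,1),(cx-a,cy-b,1),(cx-a,cy+b,1)]); S=pts(q[:5],S)
    return np.r_[(proj("top",P)-qt).ravel(),(proj("side",P)-qs).ravel(),.6*(proj("top",S)-St).ravel(),.6*(proj("side",S)-Ss).ravel(), (q[3]-.1895)/.01]
r3=least_squares(res3,[*p,0,0,72,70],loss="soft_l1",f_scale=.3); print("joint fit",r3.x.round(4)); print(r3.fun.round(2))
E
python3 - <<'E'
from fit3 import *
for n,x0,y0 in(("top",318,194),("side",308,183)):
    im=cv2.imread(f"pics/{n}0.png")[y0:y0+26,x0:x0+28].astype(float); im=np.clip((im/ (130 if n=="top" else 160))**.5*255,0,255).astype(np.uint8)
    cv2.imwrite(f"pics/k_{n}.png",cv2.resize(im,None,fx=20,fy=20,interpolation=cv2.INTER_CUBIC))
E
```

```text
[275.01 190.09] [293.09 151.84] (array([592.48763035, 242.16230556, 120.17773291]), array([0.54790773]))
[292.26 187.45] [306.76 159.85] (array([605.50358835, 176.89684896, 118.98461926]), array([0.28816256]))
[296.48 213.09] [290.95 181.37] (array([513.71122852, 159.20276103,  81.16577285]), array([0.27066972]))
[279.15 215.8 ] [277.29 172.87] (array([500.61996084, 225.31242524,  82.0300735 ]), array([0.9084718]))
window [5.530066e+02 2.008158e+02 1.008132e+02 1.889000e-01 3.811000e-01] res [ 0.03  0.16 -0.05  0.11 -0.16  0.01  0.14 -0.    0.12  0.15 -0.24 -0.
 -0.07 -0.26  0.41 -0.05]
cov [0.39092009 0.40876417 0.86069174 0.00586841 0.01677495]
panel [261.36 182.53] [289.55 140.39] [array([618.55, 295.49, 124.93]), array([1.87])]
panel [302.63 175.79] [321.92 159.14] [array([650.29, 139.62, 122.27]), array([1.69])]
panel [310.2  220.73] [294.77 195.03] [array([487.79, 105.56,  71.86]), array([0.69])]
panel [268.08 227.64] [263.95 174.  ] [array([459.98, 265.22,  69.19]), array([5.8])]
screw [263.97 184.74] [288.64 141.51] [array([606.88, 284.08, 135.33]), array([2.91])]
screw [300.64 178.95] [318.86 157.97] [array([637.19, 145.24, 132.21]), array([1.66])]
screw [307.02 218.32] [294.22 191.7 ] [array([496.13, 118.31,  72.72]), array([0.14])]
screw [270.96 223.98] [266.06 173.7 ] [array([469.34, 255.99,  74.16]), array([0.8])]
housing [[667.7 306.4  45. ]
 [725.5   5.2  45. ]
 [496.8 -36.2  45. ]] yaw 0.18945033202367284 306.6339503089878
joint fit [5.529297e+02 2.006699e+02 1.011262e+02 1.898000e-01 3.926000e-01
 6.790000e-01 5.324000e-01 7.734820e+01 7.071670e+01]
[ 0.05  0.2  -0.03  0.12 -0.12 -0.02  0.19 -0.02  0.07  0.06 -0.28 -0.1
 -0.   -0.22  0.46  0.   -0.07 -0.04  0.08 -0.06 -0.   -0.   -0.2   0.08
  0.7   0.05 -0.25  0.14  0.03 -0.01  0.02 -0.01  0.03]
```

View pics/k_top.png

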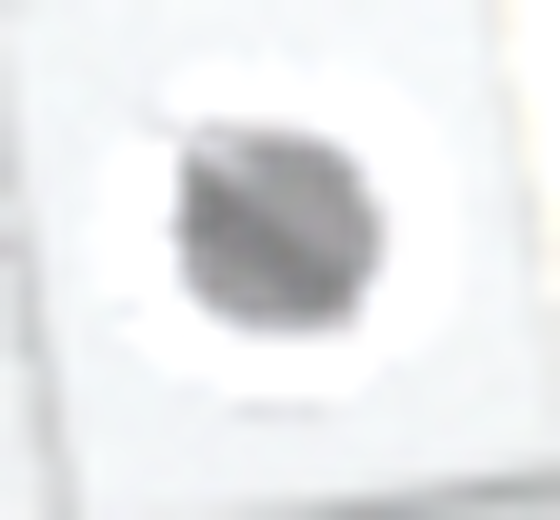

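View pics/k_side.png

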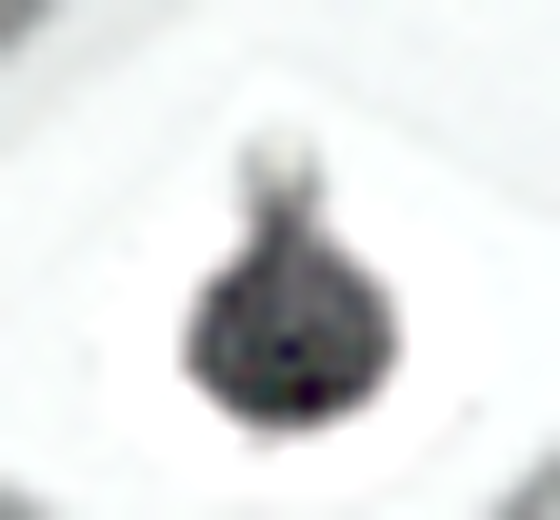

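```bash
cat > knob.py <<'E'
from h import *
import sys
x,y,psi,zc=map(float,sys.argv[1:5])
a=np.linspace(0,6.283,40); R=np.array([[np.cos(psi),-np.sin(psi)],[np.sin(psi),np.cos(psi)]])
C=lambda z:np.c_[x+21*np.cos(a),y+21*np.sin(a),0*a+z]
B=lambda z:np.c_[np.array([(22,6),(22,-6),(-22,-6),(-22,6)])@R.T+[x,y],[z]*4]
o=[]
for n,x0,y0 in(("top",318,194),("side",308,183)):
    im=cv2.imread(f"pics/k_{n}.png")[:520,:]
    for P,c in((C(66),(0,255,0)),(C(73),(0,160,0)),(B(zc+13),(0,0,255)),(B(zc-13),(255,0,0))):
        q=(proj(n,P)-[x0,y0]+.5)*20-.5; cv2.polylines(im,[q.round().astype(np.int32)],True,c,1)
    o.append(cv2.resize(im,(400,371)))
cv2.imwrite("pics/k_"+sys.argv[5]+".png",np.hstack(o))
E
python3 - <<'E'
from h import *
print(onz("top",up([(282,230)],318,194,20),70),onz("side",up([(293,335)],308,183,20),70))
E
python3 knob.py 556 32 0.85 86 a
```

```text
[[551.73680511  24.92517296  70.        ]] [[552.09822297  26.19633104  70.        ]]
```

View pics/k_a.png

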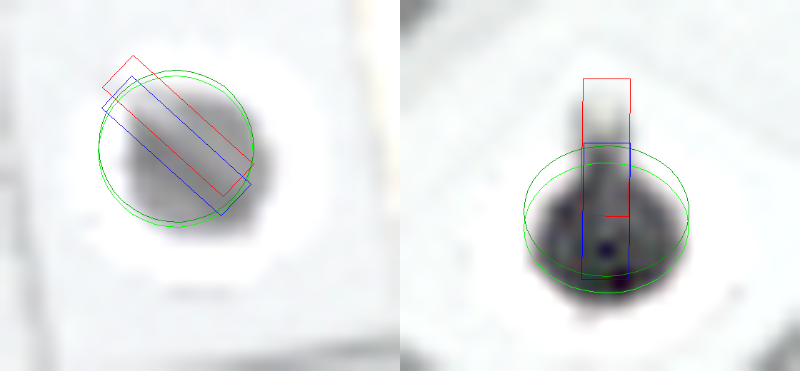

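```bash
python3 knob.py 549 25 0.85 79 b; python3 knob.py 549 25 0.75 86 c
python3 -c "
import cv2,numpy as np
cv2.imwrite('pics/k_bc.png',np.vstack([cv2.imread('pics/k_b.png')[:290],cv2.imread('pics/k_c.png')[:290]]))"
```

```text
(no output)
```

View pics/k_bc.png

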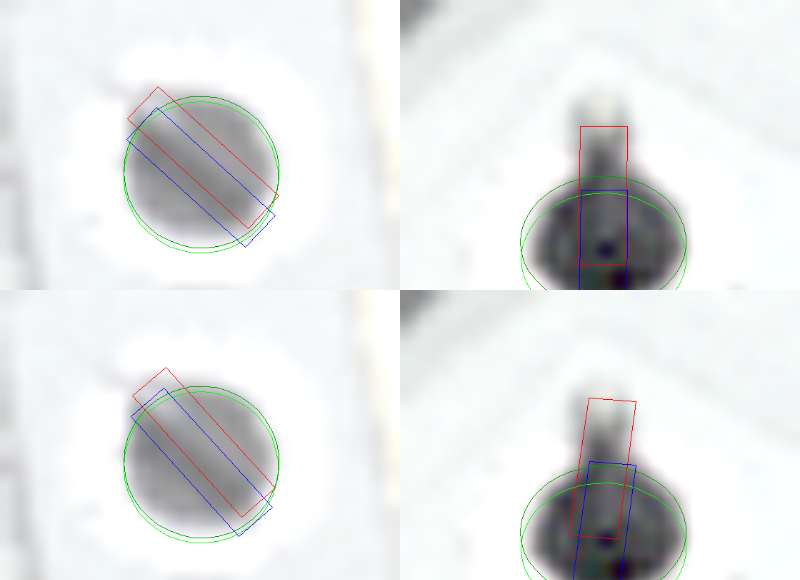

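```bash
cat > trayfit.py <<'E'
from h import *
from scipy.optimize import least_squares
pt=up([(183,96),(387,122),(342,415),(148,392)],380,200,14)
ps=up([(378,140),(518,302),(232,470),(112,300)],345,240,14)
def P(q,L=42,B=28.5,z=22):
    c,s=np.cos(q[2]),np.sin(q[2]); return np.array([(q[0]+c*a-s*b,q[1]+s*a+c*b,z) for a,b in((L,B),(L,-B),(-L,-B),(-L,B))])
for f in(1,):
    r=least_squares(lambda q:np.r_[(proj("top",P(q,q[3],q[4]))-pt).ravel(),(proj("side",P(q,q[3],q[4]))-ps).ravel()],[519,-246,0,42,28])
    print("free-size fit",r.x.round(3),r.fun.round(1))
q=least_squares(lambda q:np.r_[(proj("top",P(q))-pt).ravel(),(proj("side",P(q))-ps).ravel()],[519,-246,0]).x
print("tray",q)
o=[]
for n,x0,y0 in(("top",380,200),("side",345,240)):
    im=cv2.resize(cv2.imread(f"pics/{n}0.png")[y0:y0+42,x0:x0+48],None,fx=8,fy=8,interpolation=cv2.INTER_CUBIC)
    for z,c in((22,(0,0,255)),(0,(255,0,0))):
        k=(proj(n,P(q,z=z))-[x0,y0]+.5)*8-.5; cv2.polylines(im,[k.round().astype(np.int32)],True,c,1)
    o.append(im)
cv2.imwrite("pics/trayov.png",np.hstack(o))
E
python3 trayfit.py
```

```text
free-size fit [ 5.17898e+02 -2.43693e+02 -1.33000e-01  4.21490e+01  2.76520e+01] [ 0.8  0.  -0.1  0.3  0.4  0.1  0.5 -0.5 -0.  -0.5 -0.2 -0.3  0.2 -0.1
 -0.9 -0.2]
tray [ 5.17899126e+02 -2.43677516e+02 -1.34234923e-01]
```

View pics/trayov.png

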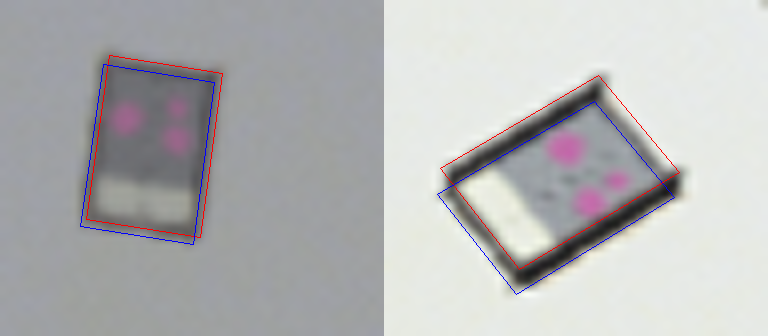

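Candidates for the tray: (399,218), measured 84×55 mm, and the bigger look-alikes at (367,151) and (303,264). I choose (399,218): it fits 84×57 with its rim at z=22. The tray is at (518,-244), yaw -0.134. The knob is at (551,25.5) with the bar at yaw about 0.85. The window is at (553,200.7,101), yaw 0.19, slope about 0.39. First I move above the knob.

>>> servo_tool(moves=[[0.6267, -0.9575, -0.085, 0, 0, 0.361, -1], [0.6267, -0.9575, -0.085, 0, 0, 0.361, -1], [0.6267, -0.9575, -0.085, 0, 0, 0.361, -1], [0.6267, -0.9575, -0.085, 0, 0, 0.361, -1], [0.6267, -0.9575, -0.085, 0, 0, 0.361, -1], [0.6267, -0.9575, -0.085, 0, 0, 0.361, -1], [0.6267, -0.9575, -0.085, 0, 0, 0.361, -1], [0.6267, -0.9575, -0.085, 0, 0, 0.361, -1], [0.6267, -0.9575, -0.085, 0, 0, 0.361, -1], [0.6267, -0.9575, -0.085, 0, 0, 0.361, -1], [0.6267, -0.9575, -0.085, 0, 0, 0.361, -1], [0.6267, -0.9575, -0.085, 0, 0, 0.361, -1], [0.6267, -0.9575, -0.085, 0, 0, 0.361, -1], [0.6267, -0.9575, -0.085, 0, 0, 0.361, -1], [0.6267, -0.9575, -0.085, 0, 0, 0.361, -1], [0.6267, -0.9575, -0.085, 0, 0, 0.361, -1]])

```text
clock: 2.1
tool_pos: [550.8, 26.6, 180.5]
tool_rot: [0.0, -0.413, 0.911, 0.0]
force: [-0.8, -0.0, -0.7]
width: 1.0
```

```bash
cat > st.py <<'E'
from bench import manip
import numpy as np
from scipy.spatial.transform import Rotation as R
s=manip.sense(); M=R.from_quat(np.roll(s["tool_rot"],-1)).as_matrix()
print("t",round(s["clock"],2),"q",s["joint_positions"].round(2),"pos",s["tool_pos"].round(1),"tz",M[:,2].round(4),"yawy",round(np.arctan2(M[1,1],M[0,1]),4),"F",s["force"].round(2),"T",s["wrist_torque"].round(2),"w",round(s["width"],3))
E
python3 st.py
```

```text
t 2.1 q [-0.25  0.34  0.15  1.84 -0.06  0.96  2.34] pos [550.8  26.6 180.5] tz [ 2.e-04  3.e-04 -1.e+00] yawy 2.4228 F [-0.76 -0.04 -0.68] T [ 0.01  0.   -0.04] w 1.0
```

>>> servo_tool(moves=[[0, 0, -0.1, 0, 0, 0, -1], [0, 0, -0.1, 0, 0, 0, -1]])

```text
clock: 2.35
tool_pos: [547.8, 25.8, 117.2]
tool_rot: [-0.004, -0.413, 0.911, 0.001]
force: [-0.1, -0.5, 0.5]
width: 0.999
```

```bash
python3 - <<'E'
from h import *
a=optics.read_camera("top");b=optics.read_camera("side")
f=lambda im,x,y:cv2.resize(im[y:y+60,x:x+60,::-1],None,fx=6.5,fy=6.5,interpolation=cv2.INTER_CUBIC)
cv2.imwrite("pics/k1.png",np.hstack([f(a,300,175),f(b,290,155)]))
E
python3 st.py
```

```text
t 2.45 q [-0.24  0.41  0.14  1.9  -0.08  0.84  2.36] pos [551.1  25.7 121.1] tz [-6.e-04 -1.e-04 -1.e+00] yawy 2.4215 F [ 0.65 -0.03  0.32] T [ 0.02 -0.04 -0.01] w 1.001
```

View pics/k1.png

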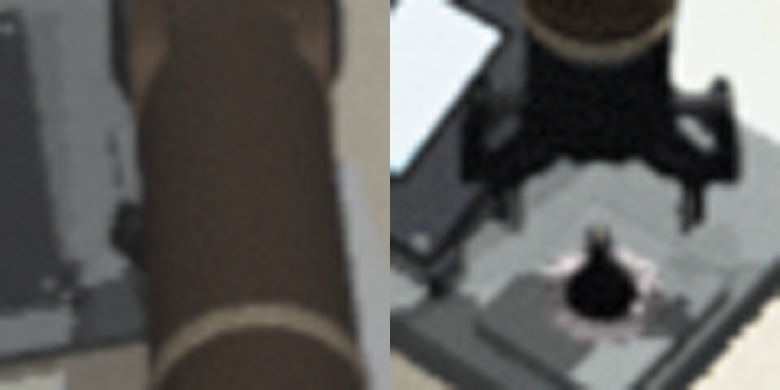

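The side view shows the jaws straddling the bar: fingers at x≈508 and 690 in the crop, bar at 598. I'll descend and grip.

>>> servo_tool(moves=[[0, 0, -0.04, 0, 0, 0, -1], [0, 0, -0.0717, 0, 0, 0, -1], [0, 0, -0.0717, 0, 0, 0, 1], [0, 0, -0.0717, 0, 0, 0, 1], [0, 0, -0.0717, 0, 0, 0, 1], [0, 0, -0.0717, 0, 0, 0, 1], [0, 0, -0.0717, 0, 0, 0, 1], [0, 0, -0.0717, 0, 0, 0, 1]], grip_force=50)

```text
clock: 3.45
tool_pos: [551.3, 26.2, 78.2]
tool_rot: [0.0, -0.413, 0.911, 0.0]
force: [-1.6, 1.9, 6.2]
width: 0.123
```

```bash
python3 st.py
```

```text
t 3.45 q [-0.24  0.47  0.13  1.93 -0.09  0.75  2.37] pos [551.3  26.2  78.2] tz [ 6.e-04  9.e-04 -1.e+00] yawy 2.4217 F [-1.55  1.89  6.16] T [0.4  0.54 0.  ] w 0.123
```

>>> servo_tool(moves=[[0, 0, 0.003, 0, 0, -0.05, 1], [0, 0, 0.003, 0, 0, -0.1, 1], [0, 0, 0.003, 0, 0, -0.15, 1], [0, 0, 0.003, 0, 0, -0.2, 1], [0, 0, 0.003, 0, 0, -0.25, 1], [0, 0, 0.003, 0, 0, -0.3, 1], [0, 0, 0.003, 0, 0, -0.35, 1], [0, 0, 0.003, 0, 0, -0.4, 1], [0, 0, 0.003, 0, 0, -0.45, 1], [0, 0, 0.003, 0, 0, -0.5, 1], [0, 0, 0.003, 0, 0, -0.55, 1], [0, 0, 0.003, 0, 0, -0.6, 1], [0, 0, 0.003, 0, 0, -0.64, 1], [0, 0, 0.003, 0, 0, -0.64, 1]])

```text
clock: 5.2
tool_pos: [551.1, 25.5, 78.4]
tool_rot: [0.0, 0.548, 0.837, -0.0]
force: [3.9, -1.2, -14.6]
width: 0.126
```

```bash
python3 st.py
```

```text
t 5.2 q [-0.62  0.55  0.66  1.96 -0.46  0.79  0.71] pos [551.1  25.5  78.4] tz [ 0.     -0.0012 -1.    ] yawy 0.4117 F [  3.91  -1.23 -14.58] T [-0.24 -1.09  0.05] w 0.126
```

>>> servo_tool(moves=[[0, 0, -0.0015, 0, 0, -0.03, 1], [0, 0, -0.0015, 0, 0, -0.055, 1], [0, 0, -0.0015, 0, 0, -0.075, 1], [0, 0, -0.0015, 0, 0, -0.075, 1]])

```text
clock: 5.7
tool_pos: [551.0, 25.4, 78.3]
tool_rot: [0.0, 0.641, 0.767, -0.0]
force: [0.2, -1.2, -3.5]
width: 0.129
```

```bash
python3 st.py
```

```text
t 5.7 q [-0.66  0.56  0.72  1.96 -0.51  0.81  0.52] pos [551.   25.4  78.3] tz [-0.e+00 -2.e-04 -1.e+00] yawy 0.1782 F [ 0.2  -1.25 -3.53] T [-0.33 -0.31  0.18] w 0.129
```

>>> servo_tool(moves=[[0, 0, 0, 0, 0, -0.015, 1], [0, 0, 0, 0, 0, -0.03, 1], [0, 0, 0, 0, 0, -0.03, 1]])

```text
clock: 6.08
tool_pos: [551.0, 25.4, 78.4]
tool_rot: [0.0, 0.676, 0.737, -0.0]
force: [0.5, -2.8, -2.2]
width: 0.131
```

```bash
python3 st.py
```

```text
t 6.08 q [-0.68  0.57  0.74  1.96 -0.53  0.81  0.44] pos [551.   25.4  78.4] tz [-2.e-04 -7.e-04 -1.e+00] yawy 0.0864 F [ 0.51 -2.78 -2.2 ] T [-0.55 -0.12  1.6 ] w 0.131
```

Wrist torque about z rose to 1.6 N m, well above the spring's 0.12, so the timer is at its stop. Release and rise.

>>> servo_tool(moves=[[0, 0, 0, 0, 0, 0, -1], [0, 0, 0, 0, 0, 0, -1], [0, 0, 0, 0, 0, 0, -1], [0, 0, 0.08, 0, 0, 0, -1], [0, 0, 0.17, 0, 0, 0, -1], [0, 0, 0.17, 0, 0, 0, -1]])

```text
clock: 6.82
tool_pos: [553.4, 25.1, 184.0]
tool_rot: [0.002, 0.678, 0.735, 0.003]
force: [-0.0, 0.3, -1.5]
width: 1.001
```

```bash
python3 st.py
cat > plan.py <<'E'
import numpy as np
from scipy.spatial.transform import Rotation as R
def down(yaw): # tool pointing down, tool y at yaw
    y=np.array([np.cos(yaw),np.sin(yaw),0]); z=np.array([0,0,-1.]); return np.c_[np.cross(y,z),y,z]
def win(b,psi):
    ux=np.array([np.cos(b)*np.cos(psi),np.cos(b)*np.sin(psi),np.sin(b)]); uy=np.array([-np.sin(psi),np.cos(psi),0]); return np.c_[ux,uy,np.cross(ux,uy)]
def onwin(b,psi): # tool z into face, tool y = window y
    w=win(b,psi); return np.c_[np.cross(w[:,1],-w[:,2]),w[:,1],-w[:,2]]
def step(p0,R0,p1,R1):
    rv=R.from_matrix(R1@R0.T).as_rotvec(); return ((np.array(p1)-p0)/600).round(4), (rv/np.pi).round(4), "dist",np.linalg.norm(np.array(p1)-p0).round(), "deg",np.degrees(np.linalg.norm(rv)).round(1)
E
python3 - <<'E'
from plan import *
W=win(.3926,.1898);O=np.array([552.9,200.7,101.1])
R1=onwin(.3926,.1898)
a=O+W@[-62,0,40]; 
print(a,step([551,25.5,179.9],down(.0805),a+[0,0,60],R1)); print(step(a+[0,0,60],R1,a,R1)[0], "n",W[:,2],"ux",W[:,0])
E
```

```text
t 6.83 q [-0.78  0.43  0.87  1.87 -0.39  1.01  0.33] pos [553.4  25.1 184. ] tz [ 0.0066  0.0018 -1.    ] yawy 0.0801 F [-0.01  0.31 -1.55] T [ 0.04 -0.01  0.  ] w 1.001
[481.6169531  187.00563935 114.33600056] (array([-0.1156,  0.2692, -0.0093]), array([-0.0852, -0.1121,  0.5272]), 'dist', np.float64(176.0), 'deg', np.float64(98.2))
[ 0.   0.  -0.1] n [-0.3757213  -0.07218074  0.92391744] ux [0.90732572 0.17430857 0.38259189]
```

Now a quick touch-probe of the panel with the fingers shut, for an exact slope and height.

>>> servo_tool(moves=[[-0.1156, 0.2692, -0.0093, -0.0852, -0.1121, 0.5272, 1], [-0.1156, 0.2692, -0.0093, -0.0852, -0.1121, 0.5272, 1], [-0.1156, 0.2692, -0.0093, -0.0852, -0.1121, 0.5272, 1], [-0.1156, 0.2692, -0.0093, -0.0852, -0.1121, 0.5272, 1], [-0.1156, 0.2692, -0.0093, -0.0852, -0.1121, 0.5272, 1], [-0.1156, 0.2692, -0.0093, -0.0852, -0.1121, 0.5272, 1], [-0.1156, 0.2692, -0.0093, -0.0852, -0.1121, 0.5272, 1], [-0.1156, 0.2692, -0.0093, -0.0852, -0.1121, 0.5272, 1], [-0.1156, 0.2692, -0.0093, -0.0852, -0.1121, 0.5272, 1], [-0.1156, 0.2692, -0.0093, -0.0852, -0.1121, 0.5272, 1], [-0.1156, 0.2692, -0.0593, -0.0852, -0.1121, 0.5272, 1], [-0.1156, 0.2692, -0.1093, -0.0852, -0.1121, 0.5272, 1], [-0.1156, 0.2692, -0.1093, -0.0852, -0.1121, 0.5272, 1], [-0.1156, 0.2692, -0.1093, -0.0852, -0.1121, 0.5272, 1]])

```text
clock: 8.57
tool_pos: [482.2, 187.0, 115.2]
tool_rot: [0.194, -0.092, 0.976, 0.018]
force: [-0.7, 0.6, 0.1]
width: 0.001
```

```bash
python3 st.py
```

```text
t 8.57 q [-1.04  0.24  0.56  2.32 -0.    0.24  1.24] pos [482.2 187.  115.2] tz [ 0.376   0.0719 -0.9238] yawy 1.759 F [-0.7   0.56  0.14] T [-0.09  0.35  0.  ] w 0.001
```

>>> servo_tool(moves=[[0.0125, 0.0024, -0.0308, 0, 0, 0, 1], [0.0219, 0.0042, -0.0539, 0, 0, 0, 1], [0.0232, 0.0045, -0.057, 0, 0, 0, 1], [0.0238, 0.0046, -0.0585, 0, 0, 0, 1], [0.0238, 0.0046, -0.0585, 0, 0, 0, 1]])

```text
clock: 9.2
tool_pos: [496.2, 190.1, 80.3]
tool_rot: [0.195, -0.093, 0.976, 0.019]
force: [-0.5, 0.4, -0.2]
width: 0.003
```

```bash
python3 st.py
```

```text
t 9.2 q [-0.91  0.33  0.44  2.31 -0.08  0.15  1.31] pos [496.2 190.1  80.3] tz [ 0.3765  0.0731 -0.9235] yawy 1.7608 F [-0.48  0.43 -0.17] T [-0.06  0.4   0.05] w 0.003
```

>>> servo_tool(moves=[[-0.0063, -0.0012, 0.0154, 0, 0, 0, 1], [0.0421, 0.0081, 0.0358, 0, 0, 0, 1], [0.0421, 0.0081, 0.0358, 0, 0, 0, 1], [0.0484, 0.0093, 0.0204, 0, 0, 0, 1], [0.0494, 0.0095, 0.0181, 0, 0, 0, 1], [0.0494, 0.0095, 0.0181, 0, 0, 0, 1]])

```text
clock: 9.95
tool_pos: [524.9, 195.1, 89.7]
tool_rot: [0.194, -0.093, 0.977, 0.018]
force: [-0.7, 0.0, -0.2]
width: 0.002
```

```bash
python3 st.py
```

```text
t 9.95 q [-0.86  0.35  0.41  2.24 -0.09  0.21  1.35] pos [524.9 195.1  89.7] tz [ 0.3745  0.0715 -0.9244] yawy 1.7607 F [-0.68  0.01 -0.22] T [-0.07  0.38 -0.01] w 0.002
```

>>> servo_tool(moves=[[0.0006, 0.0001, -0.0015, 0, 0, 0, 1], [0.0013, 0.0002, -0.0031, 0, 0, 0, 1], [0.0013, 0.0002, -0.0031, 0, 0, 0, 1]])

```text
clock: 10.32
tool_pos: [525.7, 195.3, 89.2]
tool_rot: [0.194, -0.093, 0.976, 0.019]
force: [-11.5, -2.5, 18.0]
width: 0.003
```

```bash
python3 st.py
```

```text
t 10.32 q [-0.86  0.35  0.41  2.24 -0.09  0.21  1.35] pos [525.7 195.3  89.2] tz [ 0.375   0.0729 -0.9242] yawy 1.7604 F [-11.54  -2.45  18.01] T [-0.47  1.25 -0.12] w 0.003
```

>>> servo_tool(moves=[[-0.005, -0.001, 0.0123, 0, 0, 0, 1], [0.0631, 0.0121, 0.041, 0, 0, 0, 1], [0.1311, 0.0251, 0.0697, 0, 0, 0, 1], [0.1311, 0.0251, 0.0697, 0, 0, 0, 1], [0.1343, 0.0257, 0.062, 0, 0, 0, 1], [0.1352, 0.0259, 0.0597, 0, 0, 0, 1], [0.1352, 0.0259, 0.0597, 0, 0, 0, 1]])

```text
clock: 11.2
tool_pos: [606.5, 211.0, 123.6]
tool_rot: [0.193, -0.093, 0.976, 0.018]
force: [0.5, 0.4, 0.2]
width: 0.003
```

```bash
python3 st.py
```

```text
t 11.2 q [-0.76  0.4   0.36  2.03 -0.12  0.36  1.42] pos [606.5 211.  123.6] tz [ 0.3745  0.0719 -0.9245] yawy 1.7611 F [0.51 0.36 0.24] T [-0.11  0.36  0.02] w 0.003
```

Now at height 0 with no contact. Step down 1.5 mm.

>>> servo_tool(moves=[[0.0005, 0.0001, -0.0012, 0, 0, 0, 1], [0.0009, 0.0002, -0.0023, 0, 0, 0, 1], [0.0009, 0.0002, -0.0023, 0, 0, 0, 1]])

```text
clock: 11.58
tool_pos: [608.0, 211.3, 122.9]
tool_rot: [0.194, -0.093, 0.976, 0.019]
force: [-0.2, -0.6, 1.1]
width: 0.002
```

```bash
python3 st.py
```

```text
t 11.57 q [-0.76  0.4   0.36  2.03 -0.12  0.36  1.42] pos [608.  211.3 122.9] tz [ 0.3757  0.0724 -0.9239] yawy 1.7608 F [-0.22 -0.64  1.08] T [-0.08  0.44 -0.01] w 0.002
```

>>> servo_tool(moves=[[0.0004, 0.0001, -0.0011, 0, 0, 0, 1], [0.0004, 0.0001, -0.0011, 0, 0, 0, 1]])

```text
clock: 11.82
tool_pos: [608.3, 211.3, 122.2]
tool_rot: [0.194, -0.093, 0.976, 0.019]
force: [-0.3, -0.7, 0.4]
width: 0.006
```

```bash
python3 st.py; python3 st.py
```

```text
t 11.82 q [-0.75  0.4   0.36  2.03 -0.12  0.36  1.42] pos [608.3 211.3 122.2] tz [ 0.3757  0.0723 -0.9239] yawy 1.7608 F [-0.34 -0.72  0.43] T [-0.08  0.43  0.04] w 0.006
t 11.82 q [-0.75  0.4   0.36  2.03 -0.12  0.36  1.42] pos [608.3 211.3 122.2] tz [ 0.3757  0.0723 -0.9239] yawy 1.7608 F [-0.34 -0.72  0.43] T [-0.08  0.43  0.04] w 0.006
```

>>> servo_tool(moves=[[0.0005, 0.0001, -0.0012, 0, 0, 0, 1], [0.0009, 0.0002, -0.0023, 0, 0, 0, 1], [0.0009, 0.0002, -0.0023, 0, 0, 0, 1]])

```text
clock: 12.2
tool_pos: [608.6, 211.4, 121.6]
tool_rot: [0.194, -0.093, 0.976, 0.019]
force: [-6.8, -2.1, 10.2]
width: 0.0
```

```bash
python3 st.py
```

```text
t 12.2 q [-0.75  0.4   0.36  2.03 -0.12  0.36  1.42] pos [608.6 211.4 121.6] tz [ 0.3757  0.0728 -0.9239] yawy 1.7606 F [-6.83 -2.07 10.2 ] T [-0.34  1.01 -0.06] w 0.0
```

Run:
```python
from plan import *
p=np.array([608.78,211.44,120.62]);R0=onwin(.3926,.1898)
print(step(p,R0,[518,-244,120],down(1.437)), step(p,R0,[560,150,240],R0)[0])
```

```text
(array([-0.1513, -0.7591, -0.001 ]), array([-0.0035,  0.1255, -0.1017]), 'dist', np.float64(464.0), 'deg', np.float64(29.1)) [-0.0813 -0.1024  0.199 ]
```

>>> servo_tool(moves=[[-0.03, -0.005, 0.09, 0, 0, 0, -1], [-0.06, -0.05, 0.17, 0, 0, 0, -1], [-0.1, -0.14, 0.19, 0, 0.02, -0.02, -1], [-0.1513, -0.7591, 0.12, -0.0035, 0.1255, -0.1017, -1], [-0.1513, -0.7591, 0.12, -0.0035, 0.1255, -0.1017, -1], [-0.1513, -0.7591, 0.12, -0.0035, 0.1255, -0.1017, -1], [-0.1513, -0.7591, 0.12, -0.0035, 0.1255, -0.1017, -1], [-0.1513, -0.7591, 0.12, -0.0035, 0.1255, -0.1017, -1], [-0.1513, -0.7591, 0.1, -0.0035, 0.1255, -0.1017, -1], [-0.1513, -0.7591, 0.05, -0.0035, 0.1255, -0.1017, -1], [-0.1513, -0.7591, 0, -0.0035, 0.1255, -0.1017, -1], [-0.1513, -0.7591, -0.05, -0.0035, 0.1255, -0.1017, -1], [-0.1513, -0.7591, -0.05, -0.0035, 0.1255, -0.1017, -1], [-0.1513, -0.7591, -0.05, -0.0035, 0.1255, -0.1017, -1]])

```text
clock: 13.95
tool_pos: [518.5, -244.5, 91.8]
tool_rot: [0.0, 0.067, 0.998, -0.0]
force: [0.5, 0.5, 0.3]
width: 0.999
```

```bash
python3 st.py;  python3 - <<'E'
from h import *
a=optics.read_camera("top");b=optics.read_camera("side")
f=lambda im,x,y:cv2.resize(im[y:y+60,x:x+60,::-1],None,fx=6.5,fy=6.5,interpolation=cv2.INTER_CUBIC)
cv2.imwrite("pics/g1.png",np.hstack([f(a,370,185),f(b,335,225)])); cv2.imwrite("pics/g1k.png",f(a,300,175)); crop(b,255,135,110,82,7,"pics/g1v.png")
E
```

```text
t 13.95 q [-0.08  0.54  0.59  1.89 -0.4   0.83  2.16] pos [ 518.5 -244.5   91.8] tz [ 8.e-04 -4.e-04 -1.e+00] yawy 1.4369 F [0.5  0.53 0.27] T [0.03 0.04 0.04] w 0.999
```

View pics/g1.png

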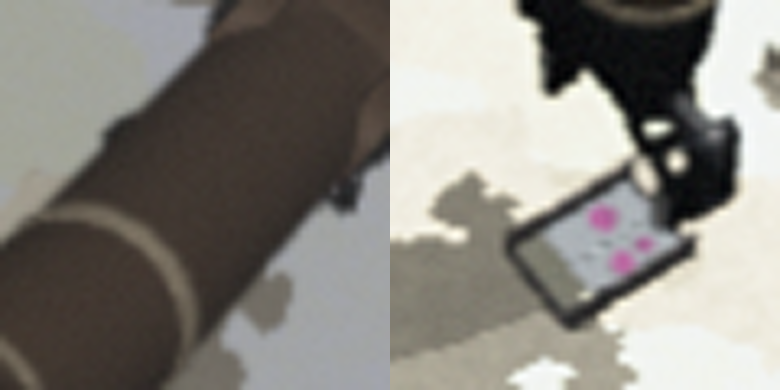

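View pics/g1k.png

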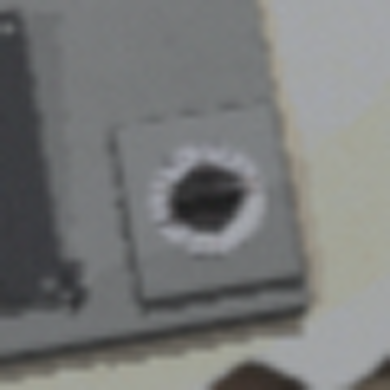

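The white pointer now points to the viewer's right (crop 235,190), a turn of about 2.23 rad, which matches the timer at its stop. The jaws straddle the tray. Descend, grip and lift a little.

>>> servo_tool(moves=[[0, 0, -0.1, 0, 0, 0, -1], [0, 0, -0.14, 0, 0, 0, -1], [0, 0, -0.15, 0, 0, 0, -1], [0, 0, -0.15, 0, 0, 0, 1], [0, 0, -0.15, 0, 0, 0, 1], [0, 0, -0.15, 0, 0, 0, 1], [0, 0, -0.15, 0, 0, 0, 1], [0, 0, -0.15, 0, 0, 0, 1]], grip_force=40)

```text
clock: 15.05
tool_pos: [519.2, -244.6, 2.7]
tool_rot: [0.001, 0.067, 0.998, -0.0]
force: [-1.7, 0.1, 7.3]
width: 0.656
```

```bash
python3 st.py
```

```text
t 15.05 q [-0.01  0.67  0.5   1.93 -0.5   0.66  2.24] pos [ 519.2 -244.6    2.7] tz [ 2.8e-03 -6.0e-04 -1.0e+00] yawy 1.437 F [-1.72  0.11  7.26] T [-0.04  0.24 -0.02] w 0.656
```

Fz is 7 N, so the tips may be touching the bench. I'll regrip about 3.5 mm higher to make sure the tips stay clear of the panel later.

>>> servo_tool(moves=[[0, 0, 0, 0, 0, 0, 0], [0, 0, 0.006, 0, 0, 0, -0.2], [0, 0, 0.006, 0, 0, 0, -0.2], [0, 0, 0.006, 0, 0, 0, 1], [0, 0, 0.006, 0, 0, 0, 1], [0, 0, 0.006, 0, 0, 0, 1]])

```text
clock: 15.8
tool_pos: [517.9, -244.0, 4.4]
tool_rot: [-0.0, 0.067, 0.998, 0.0]
force: [-0.2, 0.0, -1.1]
width: 0.656
```

```bash
python3 st.py
```

```text
t 15.8 q [-0.01  0.66  0.5   1.93 -0.5   0.67  2.23] pos [ 517.9 -244.     4.4] tz [-3.e-04  2.e-04 -1.e+00] yawy 1.437 F [-0.21  0.03 -1.06] T [-0.02  0.07 -0.  ] w 0.656
```

Run:
```python
from plan import *
p=np.array([518,-244,4.2]);R0=down(1.437)
b=.363;W=win(b,.1898);R1=onwin(b,.1898);O=np.array([553.3,200.8,100.1])
print(step(p,R0,p+[0,0,196],R0)[0])
q=p+[0,0,196.2]
print(step(q,R0,O+W@[0,0,60],R1), O+W@[0,0,60]); print("n/600",W[:,2]/600,"ux/600",W[:,0]/600)
```

```text
[0.     0.     0.3267]
(array([ 0.024 ,  0.7346, -0.0737]), array([ 0.0032, -0.116 ,  0.1019]), 'dist', np.float64(443.0), 'deg', np.float64(27.8)) [532.37777217 196.78057959 156.19014746]
n/600 [-0.00058117 -0.00011165  0.00155806] ux/600 [0.00153008 0.00029395 0.0005918 ]
```

>>> servo_tool(moves=[[0, 0, 0.03, 0, 0, 0, 1], [0, 0, 0.08, 0, 0, 0, 1], [0, 0, 0.15, 0, 0, 0, 1], [0, 0, 0.22, 0, 0, 0, 1], [0, 0, 0.29, 0, 0, 0, 1], [0, 0, 0.327, 0, 0, 0, 1], [0, 0, 0.327, 0, 0, 0, 1], [0, 0, 0.327, 0, 0, 0, 1]])

```text
clock: 16.8
tool_pos: [517.5, -243.7, 200.3]
tool_rot: [-0.0, 0.067, 0.998, 0.0]
force: [0.5, 1.0, -0.3]
width: 0.655
```

```bash
python3 st.py
```

```text
t 16.8 q [-0.15  0.4   0.68  1.8  -0.29  1.04  2.07] pos [ 517.5 -243.7  200.3] tz [-6.e-04  7.e-04 -1.e+00] yawy 1.4371 F [ 0.52  1.04 -0.26] T [0.02 0.04 0.01] w 0.655
```

>>> servo_tool(moves=[[0.002, 0.04, 0, 0, 0, 0, 1], [0.004, 0.11, 0, 0, 0, 0, 1], [0.008, 0.18, 0, 0, 0, 0, 1], [0.01, 0.26, 0, 0.0005, -0.02, 0.02, 1], [0.012, 0.34, 0, 0.001, -0.04, 0.035, 1], [0.014, 0.42, 0, 0.0015, -0.06, 0.05, 1], [0.018, 0.5, 0, 0.002, -0.08, 0.07, 1], [0.02, 0.58, 0, 0.0027, -0.1, 0.085, 1], [0.022, 0.65, 0, 0.0032, -0.116, 0.1019, 1], [0.024, 0.71, 0, 0.0032, -0.116, 0.1019, 1], [0.024, 0.7346, -0.03, 0.0032, -0.116, 0.1019, 1], [0.024, 0.7346, -0.0737, 0.0032, -0.116, 0.1019, 1], [0.024, 0.7346, -0.0737, 0.0032, -0.116, 0.1019, 1], [0.024, 0.7346, -0.0737, 0.0032, -0.116, 0.1019, 1]])

```text
clock: 18.55
tool_pos: [532.6, 196.1, 156.6]
tool_rot: [0.179, -0.093, 0.979, 0.017]
force: [0.9, -0.0, -1.0]
width: 0.658
```

```bash
python3 st.py
python3 - <<'E'
from h import *
a=optics.read_camera("top");b=optics.read_camera("side")
f=lambda im,x,y:cv2.resize(im[y:y+80,x:x+80,::-1],None,fx=5,fy=5,interpolation=cv2.INTER_CUBIC)
cv2.imwrite("pics/p1.png",np.hstack([f(a,250,150),f(b,250,110)]))
E
```

```text
t 18.55 q [-0.92  0.24  0.48  2.15 -0.03  0.43  1.31] pos [532.6 196.1 156.6] tz [ 0.3483  0.0661 -0.9351] yawy 1.7599 F [ 0.9  -0.03 -0.97] T [-0.09  0.41 -0.01] w 0.658
```

View pics/p1.png

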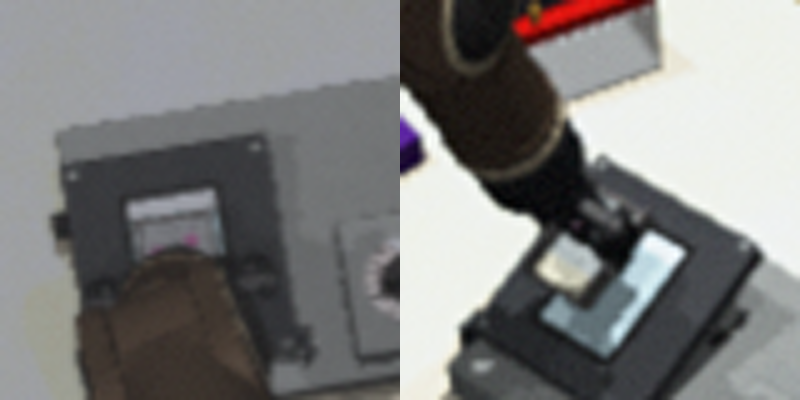

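The tray is held, tilted, above the window. Approach along the normal.

>>> servo_tool(moves=[[0.0087, 0.0017, -0.0234, 0, 0, 0, 1], [0.0174, 0.0033, -0.0467, 0, 0, 0, 1], [0.0256, 0.0049, -0.0686, 0, 0, 0, 1], [0.0291, 0.0056, -0.0779, 0, 0, 0, 1], [0.0302, 0.0058, -0.081, 0, 0, 0, 1], [0.0302, 0.0058, -0.081, 0, 0, 0, 1]])

```text
clock: 19.4
tool_pos: [550.7, 200.1, 107.9]
tool_rot: [0.18, -0.093, 0.979, 0.017]
force: [0.6, 0.7, -0.7]
width: 0.658
```

```bash
python3 st.py
```

```text
t 19.4 q [-0.82  0.35  0.4   2.15 -0.12  0.32  1.39] pos [550.7 200.1 107.9] tz [ 0.3487  0.0669 -0.9349] yawy 1.7605 F [ 0.65  0.69 -0.72] T [-0.11  0.45  0.07] w 0.658
```

>>> servo_tool(moves=[[0.0006, 0.0001, -0.0016, 0, 0, 0, 1], [0.0012, 0.0002, -0.0031, 0, 0, 0, 1], [0.0017, 0.0003, -0.0047, 0, 0, 0, 1], [0.0017, 0.0003, -0.0047, 0, 0, 0, 1]])

```text
clock: 19.9
tool_pos: [551.5, 200.5, 105.0]
tool_rot: [0.18, -0.093, 0.979, 0.017]
force: [0.3, -0.1, -1.3]
width: 0.657
```

```bash
python3 st.py
```

```text
t 19.9 q [-0.82  0.36  0.39  2.15 -0.12  0.31  1.4 ] pos [551.5 200.5 105. ] tz [ 0.3486  0.0671 -0.9349] yawy 1.7609 F [ 0.26 -0.11 -1.35] T [-0.06  0.44  0.03] w 0.657
```

>>> servo_tool(moves=[[0.0003, 0.0001, -0.0008, 0, 0, 0, 1], [0.0006, 0.0001, -0.0016, 0, 0, 0, 1], [0.0006, 0.0001, -0.0016, 0, 0, 0, 1]])

```text
clock: 20.27
tool_pos: [551.9, 200.4, 104.0]
tool_rot: [0.18, -0.093, 0.979, 0.017]
force: [0.9, -0.0, -0.7]
width: 0.656
```

```bash
python3 st.py
```

```text
t 20.27 q [-0.82  0.36  0.39  2.15 -0.12  0.31  1.4 ] pos [551.9 200.4 104. ] tz [ 0.3485  0.0669 -0.9349] yawy 1.7607 F [ 0.9  -0.04 -0.73] T [-0.13  0.41 -0.  ] w 0.656
```

>>> servo_tool(moves=[[0.0003, 0.0001, -0.0008, 0, 0, 0, 1], [0.0006, 0.0001, -0.0016, 0, 0, 0, 1], [0.0006, 0.0001, -0.0016, 0, 0, 0, 1]])

```text
clock: 20.65
tool_pos: [552.3, 200.5, 103.1]
tool_rot: [0.18, -0.093, 0.979, 0.017]
force: [0.3, -0.4, -0.8]
width: 0.657
```

```bash
python3 st.py
```

```text
t 20.65 q [-0.82  0.36  0.39  2.15 -0.12  0.31  1.4 ] pos [552.3 200.5 103.1] tz [ 0.3486  0.067  -0.9349] yawy 1.7607 F [ 0.33 -0.38 -0.82] T [-0.08  0.49  0.01] w 0.657
```

>>> servo_tool(moves=[[0.0003, 0.0001, -0.0006, 0, 0, 0, 1], [0.0005, 0.0001, -0.0012, 0, 0, 0, 1], [0.0005, 0.0001, -0.0012, 0, 0, 0, 1]])

```text
clock: 21.02
tool_pos: [552.6, 200.6, 102.5]
tool_rot: [0.18, -0.093, 0.979, 0.017]
force: [-1.2, -0.9, 1.6]
width: 0.656
```

```bash
python3 st.py
```

```text
t 21.02 q [-0.81  0.36  0.39  2.14 -0.12  0.31  1.4 ] pos [552.6 200.6 102.5] tz [ 0.3486  0.0672 -0.9349] yawy 1.7607 F [-1.18 -0.85  1.6 ] T [-0.08  0.59 -0.01] w 0.656
```

>>> servo_tool(moves=[[0.0003, 0.0001, -0.0006, 0, 0, 0, 1], [0.0005, 0.0001, -0.0012, 0, 0, 0, 1], [0.0005, 0.0001, -0.0012, 0, 0, 0, 1], [0.0005, 0.0001, -0.0012, 0, 0, 0, 1]])

```text
clock: 21.52
tool_pos: [552.6, 200.6, 102.4]
tool_rot: [0.18, -0.093, 0.979, 0.017]
force: [-8.9, -1.9, 12.2]
width: 0.655
```

```bash
python3 st.py
```

```text
t 21.52 q [-0.81  0.36  0.39  2.14 -0.12  0.31  1.4 ] pos [552.6 200.6 102.4] tz [ 0.3485  0.0677 -0.9349] yawy 1.7609 F [-8.94 -1.95 12.16] T [-0.25  0.98  0.07] w 0.655
```

The torque suggests the pressure sits towards the upper edge. I'll average readings, then test with a slightly steeper tool.

>>> servo_tool(moves=[[0, 0, 0, 0.0009, -0.0047, 0, 1], [0, 0, 0, 0.0009, -0.0047, 0, 1], [0, 0, 0, 0.0009, -0.0047, 0, 1]])

```text
clock: 21.9
tool_pos: [552.7, 200.7, 102.4]
tool_rot: [0.187, -0.093, 0.978, 0.018]
force: [-7.9, -1.0, 12.7]
width: 0.66
```

```bash
cat > cop.py <<'E'
from plan import *
from bench import manip, optics
import sys
F=[];T=[]
for i in range(4):
    s=manip.sense(); F.append(s["force"]);T.append(s["wrist_torque"]); optics.read_camera("top") if i<3 else 0
F=np.mean(F,0)-[.5,0,-.9];T=np.mean(T,0)-[-.1,.44,.02]
M=R.from_quat(np.roll(s["tool_rot"],-1)).as_matrix()
f=M.T@F; t=M.T@T
print("clock",s["clock"],"pos",s["tool_pos"].round(2),"slope",np.arcsin(np.hypot(*M[:2,2])),"F tool",f.round(2),"T tool",t.round(3))
for d in(.2,.25,.28):
    r=t-np.cross([0,0,d],f); print(d,"CoP tool x,y mm:",( r[1]/-f[2]*1000).round(1),(r[0]/f[2]*1000).round(1))
E
python3 cop.py
```

```text
clock 22.05 pos [552.74 200.63 102.46] slope 0.37815014438715006 F tool [  2.75  -0.47 -15.93] T tool [ 0.002  0.787 -0.072]
0.2 CoP tool x,y mm: 14.8 5.7
0.25 CoP tool x,y mm: 6.2 7.2
0.28 CoP tool x,y mm: 1.0 8.1
```

>>> servo_tool(moves=[[-0.0001, 0, 0.0004, 0, 0, 0, 1], [-0.0001, 0, 0.0004, 0, 0, 0, 1], [-0.0001, 0, 0.0004, 0, 0, 0, 1], [-0.0001, 0, 0.0004, 0, 0, 0, 1]])

```text
clock: 22.55
tool_pos: [552.7, 200.6, 102.5]
tool_rot: [0.187, -0.093, 0.978, 0.018]
force: [-5.6, -2.3, 9.8]
width: 0.65
```

```bash
python3 cop.py
python3 - <<'E'
from h import *
from plan import win
a=optics.read_camera("top");b=optics.read_camera("side")
W=win(.375,.1898);O=np.array([553,200.7,100.3])
o=[]
for n,im,x,y in(("top",a,250,160),("side",b,255,125)):
    I=cv2.resize(im[y:y+66,x:x+66,::-1],None,fx=6,fy=6,interpolation=cv2.INTER_CUBIC)
    for z,c in((0,(255,0,0)),(22,(0,0,255))):
        P=O+np.array([(42,28.5,z),(42,-28.5,z),(-42,-28.5,z),(-42,28.5,z)])@W.T
        cv2.polylines(I,[((proj(n,P)-[x,y]+.5)*6-.5).round().astype(np.int32)],True,c,1)
    P=O+np.array([(50,33,0),(50,-33,0),(-50,-33,0),(-50,33,0)])@W.T
    cv2.polylines(I,[((proj(n,P)-[x,y]+.5)*6-.5).round().astype(np.int32)],True,(0,255,0),1)
    o.append(I)
cv2.imwrite("pics/f1.png",np.hstack(o)); cv2.imwrite("pics/f1full.png",a[:,:,::-1]); crop(b,255,125,66,66,9,"pics/f1s.png")
E
```

```text
clock 22.7 pos [552.71 200.63 102.46] slope 0.378028831582297 F tool [  2.19  -0.56 -12.07] T tool [-0.019  0.644 -0.029]
0.2 CoP tool x,y mm: 17.0 10.8
0.25 CoP tool x,y mm: 8.0 13.1
0.28 CoP tool x,y mm: 2.5 14.5
```

View pics/f1.png

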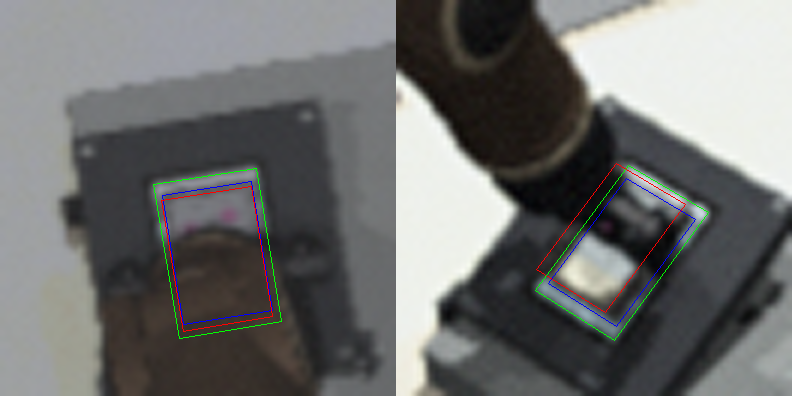

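View pics/f1s.png

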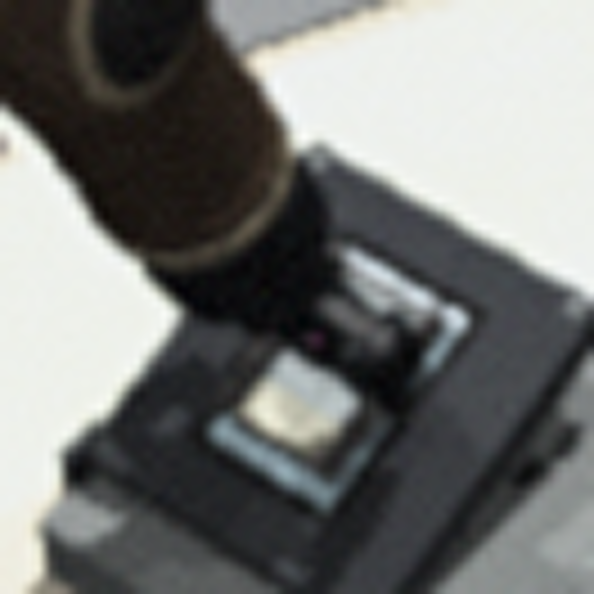

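View pics/f1full.png

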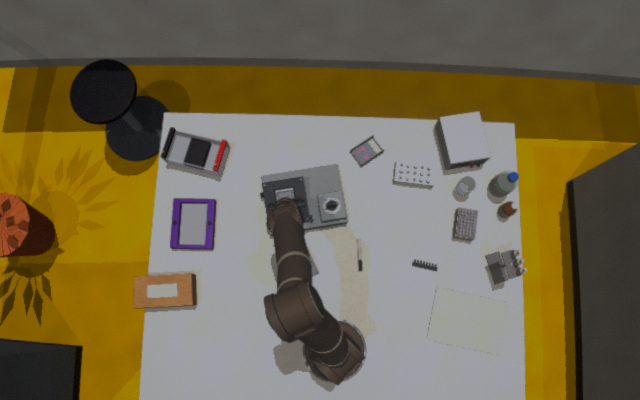

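```bash
python3 - <<'E'
from bench import workorder
print(workorder.hand_in())
E
python3 st.py
```

```text
the job is handed in; nothing more can be done
None
the job is handed in; nothing more can be done
```

I wound the timer to its stop and laid the smallest tray on the light window. I handed the job in at about 22.7 s, with the tray still gripped and pressed on the panel. The hand-in reports no verdict.

**Timer:** The wrist torque rose to 1.6 N m at the end of the turn, far above the spring's 0.12 N m. In the top picture the pointer had turned about 2.23 rad.

**Tray position:** In the last pictures the tray is centred and square on the window, within a few mm.

**Pressing force:** The tray pressed on the panel with about 12 N. The pressure point was inside the tray's footprint, which suggests flush contact.

**Bystanders:** The final top picture shows nothing shifted on the bench, though I judged that by eye only.

**Checks that disagreed:**
- **Slope:** The camera fits gave 0.381 and 0.393 rad, and the touch probe gave about 0.363. At 0.363 the pressure sat at the tray's upper edge, so I finished at 0.378, where it moved close to the middle.
- **Contact height:** The tray touched the panel about 1.6 mm lower along the normal than the probe predicted.
- **Sideways pressure:** The pressure point was roughly 11–14 mm off centre across the tray, still within its 28 mm half-width. The wrist-torque estimate behind it is rough.

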